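# Park a cast carrier behind the drop catches of its bench bay

### The job

Park the plywood carrier in the steel bay on the bench: slide it in along the bench so that its own front edge lifts the two drop catches, push it gently home against the end stop so that both catches fall behind it, then draw it back lightly until it bears on the catches, to feel that they hold it, and let go. The plaster cast inside is fresh: keep the carrier upright, never press it against the stop or the catches with more than about 10 N, keep your hand off the catches and leave the other things where they are.

Things in the scene. Friction and masses are not known exactly. Their poses are not given: they have to be found in the camera images.
- carrier_handle (a point): Centre of the handle of the loose carrier, a plywood tote (0.6 to 0.9 kg) with a white plaster face cast in it. x along the handle (the sliding direction; either end may lead, it is symmetrical), z up. Handle: wooden batten 120 mm long, 20 mm wide (y), 28 mm high, its centre 96 mm above the carrier's underside; free above and beside, 33 mm free below.
- carrier_base (a point): Centre of the top face of the carrier's base board, 81 mm straight below the handle's centre. Board 160 mm long (x), 150 mm wide (y), 15 mm thick, flat smooth underside (2 to 5 N drag on the bench); a 25 mm flange stands out on either long side. Two end boards carry the handle: 112 mm high, outer faces at x = +-72 mm, 100 mm wide low down, 60 mm above.
- bay: Bay fixed to the bench: two parallel dark steel runners, no floor (the carrier slides on the bench), open above. Origin on the bench, right below the handle when the carrier is home; x = pushing-in direction, y left, z up. Runner faces 153 mm apart (y = +-76.5 mm), 22 mm high (48 at the catches), x = -190 to 86 mm. Lips over the flanges (x -54 to 86 mm, underside 18 mm up): it enters only through the mouth.
- bay_mouth (a point): Middle of the bay's mouth on the bench, at x = -190 mm in the bay's axes. Outward of it flared guides widen from 153 mm to about 200 mm at x = -250 mm. With the handle at x = -305 mm the carrier's front edge is between the flares and it can be set down there; the catches begin to lift with the handle at -217 to -197 mm.
- bay_stop (a point): Middle of the end stop's face (rubber bumpers, 18 mm high, x = +80 mm in the bay's axes, 10 mm up). The carrier is home with its front edge here (handle at x = 0). At home both catches have fallen (they fall 3 to 23 mm before it, as set). It can then go back until its rear edge meets the catches: 8 to 28 mm from home, to be found by feel.
- catch_left (a joint): Left drop catch: steel pawl, 14 mm wide, 110 g, at y = +66 mm (bay axes); pivot 35 mm up, arm sloping down 25 degrees to a nose with a square rear face, 60 mm inward of the pivot, 3 mm above the bench. Bolted in slots: the nose's rear face is at x = -88 to -108 mm, both alike, not measured. Value in rad: 0 = down on its stop, about 0.19 riding on the carrier's flange. Falls by its weight.
- catch_right (a joint): Right drop catch, the same at y = -66 mm.
- bowl: Bystander: black bowl, 150 mm across, 70 mm high; origin under its centre.
- scraper: Bystander: steel scraper plate with a wooden back, 120 x 60 mm, 12 mm high, lying flat; origin under its centre.
- roller: Bystander: wooden clay roller, 40 mm thick, 260 mm long along its x; origin under its centre.
- jar: Bystander: glass jar with a grey cap, 68 mm across, 85 mm high; origin under its centre.
Not all that is in view belongs to the job. Several things look just like the part that bears carrier_handle: the one meant starts nearest to the robot's base.

How it is judged:
By the outcome, as a careful person would: the job done as asked, in the order asked, and still so for the second after the job is handed in, with the robot touching nothing.
It also fails if it takes over 67 s, if anything falls off the work surface, if the arm or the gripper's body presses on something with over 40 N, if the wrist force passes 120 N, or if a joint passes its speed limit or range.

### The arm

A 6-joint arm with a two-finger parallel gripper is mounted at the origin on the work surface. World frame = base frame: x ahead of the robot, y to its left, z up, the work surface at z = 0. Lengths are in m, angles in rad, forces in N, time in s.
With the tool pointing down it reaches from about 0.375 to 0.975 m from the base axis. Payload 3.8 kg.
Tool frame: the origin (TCP) lies at the very end of the fingers, on their centre line; the grasp point (between the pads) lies 19 mm behind it; z points along the fingers, y is the line along which they close (so a half turn about z gives the same grasp; the last joint's range is limited). The gripper opens to 85 mm and grips with 20 to 120 N. Pads are 22 mm wide; open, the fingers measure 114 mm over their backs; the gripper's body (76 mm by 85 mm) begins 54 mm behind the grasp point. The pads swing forward as they close: fully open they stand 13 mm farther back than shut.
Start: joints at [1.241, 0.264, 1.604, -0, 1.274, -0.037], TCP at [0.195, 0.646, 0.231] pointing down, gripper open.
Joint ranges: [-2.63, 2.63], [-0.94, 2.18], [0.31, 2.57], [-1.31, 4.45], [0, 2.66], [-2.55, 2.55]. Speed limits (rad/s): [2.57, 2.57, 3.14, 3.14, 3.14, 3.14].

### API

Orientations are given as a rotation vector (axis times angle).
In Python, from workcell import monitor, viewer, job gives the robot as it stands. The module is installed in compiled form; this text tells all that it offers.
- The arm moves only by the tool step_arm, never from a script. Its argument "series" is one flat list of numbers, 4 for each row, row after row: the shift along the tool's x, y, z in m, then the turn about the tool's z in rad. A call has 1 to 8 rows; each row is the pose to reach, as a shift and turn from the pose commanded when the call began, along the tool's axes at that moment; what a row does not reach only later rows make up. A row lasts 1/8 s, in which the tool goes at most 62.5 mm and 10.7 degrees, less where a joint would pass 70% of its speed; a pose out of reach is approached as far as the arm can. A call with a gripper value outside its range is refused whole. "gripper" is the opening, from 0 (shut) to 1 (fully open), set as the call begins (left out, the last holds). The fingers move at their own pace and stop on an object; "newtons" is the grip in N (left out, the last holds). Time passes only in rows, so rows that repeat a pose let the fingers close. It gives the time, the measured TCP pose, the force, the opening and the grip force at its end, in the units of the state.
- monitor.read_state(): the state, without advancing time (a new reading comes with each control period).
- viewer.read_camera(name): name is "scene" or "top" or "wrist"; returns a dict with "image" (400x640x3 uint8, red, green, blue), "intrinsics" (3x3 intrinsics, pixels), "distortion" ([k1, k2, p1, p2, k3] as OpenCV has them; the pictures are not rectified), "T" (4x4, takes a point from camera to world coordinates); the wrist camera has in their place "hand_eye" (4x4, takes a point from camera to tool coordinates, whose origin is the TCP and whose axes are the flange's). Camera axes: x right, y up, looking along -z (the intrinsics and any distortion apply to the point x, -y, -z); pixel columns grow to the right and rows downward; lengths in m; the calibration is good to about 2 mm. A picture is of the moment at which its call begins: read the wrist's pose just before it. There is no depth.
- job.finish_job(): hands the job in; it is judged then, once.
Trained networks look in a picture, given as the dict that the camera call returned (one of the last four; its "shot" number tells which), for a name from the list of things; names that differ only in an ending like _2 or _b are one class to them, and where a whole thing is asked for, a point or a joint stands for the part that bears it (a point fixed in the world has none). Each returns a list of dicts, best first, with "score" (0 to 1); they miss things now and then, are a little off and sometimes report something else, mostly with a low value. They report only what shows in the picture. A call takes as long as a camera call. They do not tell look-alikes from the thing itself.
- viewer.boxes_of(picture, label): "extent" ([centre column, centre row, width, height] in pixels, round what is visible of it).
- viewer.spot_point(picture, label): "point" ([column, row] in pixels: a listed point, or the origin of a listed thing).
The state is a dict: "time": time; "q": joint angles; "joint_vel": joint speeds; "joint_torque": joint torques, N m; "tool_pos": TCP position; "tcp_rot": TCP orientation; "wrist_force": force on the tool from outside, world axes, zero at the start; "torque": the same for the moment, N m; "width": opening from 0.0 (shut) to 1.0 (fully open); "grip_force": force on a finger pad.
Only numpy, scipy, OpenCV 4.12 (cv2) and the standard library are available. Lean on these libraries where they do the work, as an engineer would, in place of code of your own. Each camera call takes 0.05 s, during which the arm holds its last target. There are 200 camera calls.

## Working session

There is one attempt and no reset: what is moved stays moved. The work goes in short steps, Python scripts to look and compute and a tool call to move; the robot and the scene stay as the last step left them, time stands still between calls to the robot, and variables do not carry over. Pictures are saved under pics/ and viewed, at most 10 in all, crops included, and the job is handed in when it is done.

Besides the shell and the picture viewer there is one more tool, called after "Request:" by a JSON object that holds its "name" and its "arguments". step_arm: Moves the arm, as the interface text tells. Its arguments: {"type":"object","properties":{"series":{"type":"array"},"gripper":{"type":"number"},"newtons":{"type":"number"}},"required":["series"]}

```bash
mkdir -p pics; cat > h.py <<'E'
import numpy as np, cv2
from scipy.spatial.transform import Rotation as R
from workcell import monitor, viewer, job
def T_of(pic, st=None):
    if "T" in pic: return np.array(pic["T"])
    M=np.eye(4); M[:3,:3]=R.from_rotvec(st["tcp_rot"]).as_matrix(); M[:3,3]=st["tool_pos"]
    return M@np.array(pic["hand_eye"])
def hit(pic,px,z,st=None):
    T=T_of(pic,st)
    u=cv2.undistortPoints(np.array([[px]],float),np.array(pic["intrinsics"]),np.array(pic["distortion"]))[0,0]
    d=T[:3,:3]@np.array([u[0],-u[1],-1]); o=T[:3,3]
    return o+d*(z-o[2])/d[2]
def proj(pic,P,st=None):
    T=np.linalg.inv(T_of(pic,st)); p=T[:3,:3]@np.array(P)+T[:3,3]
    return cv2.projectPoints(np.array([[p[0],-p[1],-p[2]]]),np.zeros(3),np.zeros(3),np.array(pic["intrinsics"]),np.array(pic["distortion"]))[0][0,0]
def save(pic,name): cv2.imwrite("pics/"+name,pic["image"][:,:,::-1])
E
python3 - <<'E'
from h import *
st=monitor.read_state(); print(st)
Z=dict(carrier_handle=.096,carrier_base=.015,bay=0,bay_mouth=0,bay_stop=.01,catch_left=.03,catch_right=.03,bowl=0,scraper=0,roller=0,jar=0)
for c in("top","scene"):
    p=viewer.read_camera(c); save(p,c+"1.png"); print(c,np.round(p["T"],3).tolist())
    for n,z in Z.items():
        for d in viewer.spot_point(p,n)[:5]: print(n,round(d["score"],2),np.round(d["point"]),np.round(hit(p,d["point"],z),3))
E
```

```text
{'time': 0.0, 'q': array([ 1.24107630e+00,  2.64765664e-01,  1.60538746e+00, -1.58860986e-06,
        1.27368059e+00, -3.69016096e-02]), 'joint_vel': array([-3.52021841e-04, -2.48691241e-04,  1.38549812e-03, -1.49651305e-03,
        2.18885702e-04,  3.57352616e-05]), 'joint_torque': array([ 2.63448215e-03, -5.15125322e+01, -3.67319727e+01,  2.69426209e-04,
        1.29729763e-02, -4.24534494e-05]), 'tool_pos': array([0.19460632, 0.64557457, 0.22994632]), 'tcp_rot': array([-0.45825623, -3.10757726,  0.00346126]), 'wrist_force': array([-0.19214113, -0.46431373,  0.47431116]), 'torque': array([-0.01740113,  0.00510928,  0.00307189]), 'grip_force': 0.0, 'width': 1.0006015955729812}
top [[0.018, 0.977, -0.215, 0.279], [-1.0, 0.018, -0.004, -0.034], [0.0, 0.215, 0.977, 1.373], [0.0, 0.0, 0.0, 1.0]]
carrier_handle 0.78 [405. 222.] [ 0.522 -0.312  0.096]
carrier_handle 0.74 [325. 138.] [ 0.79  -0.064  0.096]
carrier_base 0.72 [404. 223.] [ 0.535 -0.328  0.015]
carrier_base 0.66 [326. 145.] [ 0.799 -0.07   0.015]
bay_stop 0.95 [215. 214.] [0.553 0.288 0.01 ]Traceback (most recent call last):
  File "<stdin>", line 7, in <module>
ValueError: it knows: bay, bay_mouth, bay_stop, bowl, carrier_base, carrier_handle, jar, roller, scraper
```

```bash
python3 - <<'E'
from h import *
Z=dict(carrier_handle=.096,carrier_base=.015,bay=0,bay_mouth=0,bay_stop=.01,bowl=0,scraper=0,roller=0,jar=0)
for c in("top","scene"):
    p=viewer.read_camera(c); save(p,c+"1.png")
    for n,z in Z.items():
        for d in viewer.spot_point(p,n)[:5]: print(n,round(d["score"],2),np.round(d["point"]),np.round(hit(p,d["point"],z),3))
E
```

```text
carrier_handle 0.91 [405. 226.] [ 0.512 -0.312  0.096]
carrier_handle 0.78 [323. 135.] [ 0.801 -0.058  0.096]
carrier_handle 0.29 [171. 279.] [0.338 0.388 0.096]
carrier_base 0.74 [401. 228.] [ 0.518 -0.317  0.015]
carrier_base 0.62 [322. 142.] [ 0.806 -0.057  0.015]
carrier_base 0.43 [398. 178.] [ 0.687 -0.312  0.015]
bay_stop 0.75 [214. 218.] [0.542 0.29  0.01 ]
bowl 0.98 [168. 204.] [0.589 0.452 0.   ]
scraper 0.59 [463. 242.] [ 0.478 -0.523  0.   ]
jar 0.82 [403. 174.] [ 0.704 -0.332  0.   ]
jar 0.41 [466. 245.] [ 0.469 -0.532  0.   ]
carrier_handle 0.72 [272. 172.] [ 0.525 -0.288  0.096]
carrier_base 0.66 [271. 190.] [ 0.529 -0.3    0.015]
carrier_base 0.66 [271. 243.] [ 0.791 -0.057  0.015]
carrier_base 0.52 [467. 233.] [0.348 0.447 0.015]
bay 0.83 [379. 236.] [0.524 0.201 0.   ]
bay_mouth 0.78 [332. 221.] [0.543 0.013 0.   ]
bay_mouth 0.2 [438. 277.] [0.598 0.464 0.   ]
bay_stop 0.89 [398. 250.] [0.562 0.299 0.01 ]
bowl 0.49 [378. 237.] [0.529 0.202 0.   ]
scraper 0.65 [240. 175.] [ 0.497 -0.507  0.   ]
roller 0.97 [462. 234.] [0.342 0.43  0.   ]
roller 0.32 [272. 169.] [ 0.38  -0.431  0.   ]
jar 0.97 [236. 208.] [ 0.695 -0.33   0.   ]
```

View pics/top1.png

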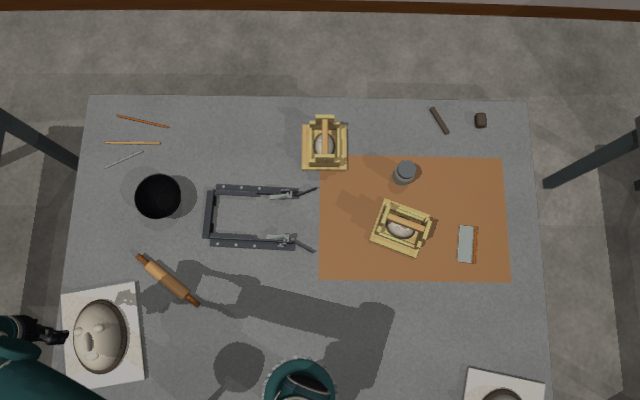

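View pics/scene1.png

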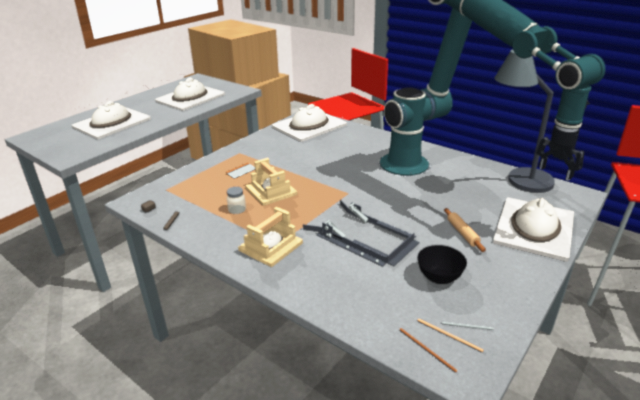

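Carrier candidates are A at top (402,228), about 0.60 m from the base, and B at top (325,142), about 0.80 m. A is nearer the base, so A is the one meant. I'll confirm it in an enlarged crop.

```bash
python3 - <<'E'
from h import *
im=cv2.imread("pics/top1.png")[100:280,190:450]
cv2.imwrite("pics/crop.png",cv2.resize(im,None,fx=3,fy=3,interpolation=cv2.INTER_CUBIC))
st=monitor.read_state(); print(np.round(R.from_rotvec(st["tcp_rot"]).as_matrix(),3).tolist())
p=viewer.read_camera("wrist"); print(np.round(p["hand_eye"],3).tolist(),p["intrinsics"])
E
```

```text
[[-0.957, 0.289, 0.0], [0.289, 0.957, -0.0], [-0.0, -0.0, -1.0]]
[[0.001, 0.966, 0.26, 0.066], [1.0, -0.001, 0.0, -0.001], [0.0, 0.26, -0.966, -0.143], [0.0, 0.0, 0.0, 1.0]] [[351.40297768   0.         320.09448839]
 [  0.         351.40297768 199.91303125]
 [  0.           0.           1.        ]]
```

View pics/crop.png

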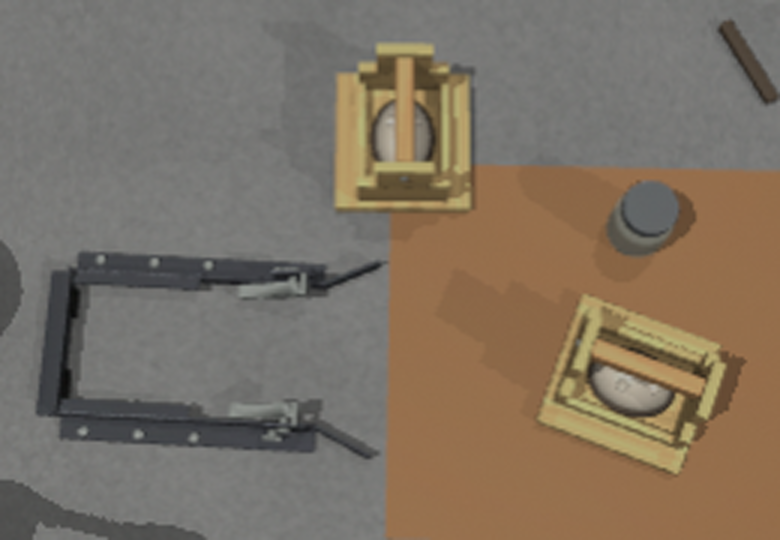

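The crop shows A (crop (630,385)) on the brown mat, nearest the base. B (crop (403,135)) is farther away. The bay opens to the right, with flares at crop (385,263) and (375,455). I'm setting out now, passing over the bay.

Request:
{"name": "step_arm", "arguments": {"series": [-0.04,-0.035,-0.015,0.15,-0.085,-0.075,-0.035,0.33,-0.13,-0.115,-0.055,0.51,-0.175,-0.155,-0.075,0.69,-0.22,-0.195,-0.095,0.87,-0.265,-0.235,-0.115,1.05,-0.31,-0.275,-0.135,1.23,-0.355,-0.315,-0.15,1.41]}}

```text
time: 2.35
tool_pos: [0.442, 0.2449, 0.3814]
tcp_rot: [2.369, 2.063, 0.003]
wrist_force: [0.9, 0.1, -0.4]
width: 0.998
grip_force: 0.0
```

```bash
python3 - <<'E'
from h import *
p=viewer.read_camera("top")
a,b=[hit(p,c,.11) for c in((387.7,216),(424.3,228.3))]; print("handle",a,b,(a+b)/2,np.degrees(np.arctan2(*(a-b)[[1,0]])))
st=monitor.read_state(); p=viewer.read_camera("wrist"); save(p,"w1.png")
m=R.from_rotvec(st["tcp_rot"]).as_matrix();print(st["time"],st["tool_pos"],np.degrees(np.arctan2(m[1,0],m[0,0])))
for n,z in dict(bay=0,bay_mouth=0,bay_stop=.01).items():
    for d in viewer.spot_point(p,n)[:2]: print(n,d["score"],d["point"],hit(p,d["point"],z,st))
E
```

```text
handle [ 0.53765796 -0.25778963  0.11      ] [ 0.50186752 -0.36761058  0.11      ] [ 0.51976274 -0.3127001   0.11      ] 71.94931302604387
2.4 [0.44628471 0.23887264 0.38361022] 81.47863325633445
bay_stop 0.96 [387.8, 100.2] [0.55353499 0.29378554 0.01      ]
```

View pics/w1.png

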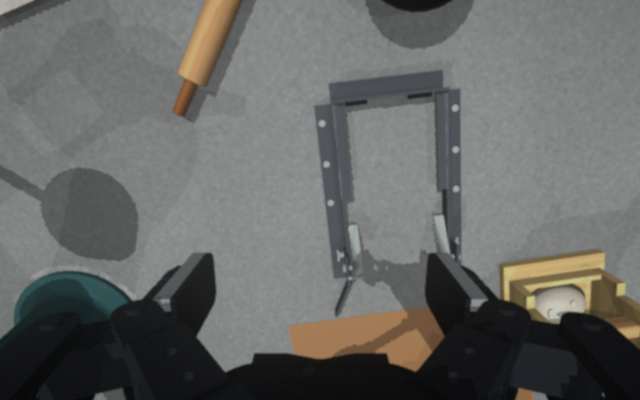

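The wrist view shows the bay, with its stop bumpers at about (356,102) and (420,95). The runners' outer edges are (316,106)-(334,278) and (461,90)-(461,258). I'll fit the bay's axes to these.

```bash
python3 - <<'E'
from h import *
st=monitor.read_state(); p=viewer.read_camera("wrist")
im=cv2.resize(p["image"][60:320,290:490,::-1],None,fx=3,fy=3,interpolation=cv2.INTER_CUBIC)[:780]
cv2.imwrite("pics/w1c.png",cv2.resize(p["image"][70:320,295:485,::-1],None,fx=2.4,fy=2.4,interpolation=cv2.INTER_CUBIC))
for px in((316,106),(334,278),(461,90),(461,258),(345,103),(433,96)): print(px,hit(p,px,.022,st).round(4))
# hypothesis projection
s=hit(p,(387.8,100.2),.01,st)
for yaw in(86,88,90,92,94):
    a=np.radians(yaw);X=np.array([np.cos(a),np.sin(a),0]);Y=np.array([-X[1],X[0],0])
    o=s-.08*X;o[2]=0
    f=lambda x,y,z:proj(p,o+x*X+y*Y+[0,0,z],st).round(1).tolist()
    print(yaw,o.round(4),f(-190,0,0) if 0 else [f(-.05,.0765,.022),f(-.05,-.0765,.022),f(-.25,.1,.02),f(.08,.044,.018),f(.08,-.044,.018)])
E
```

```text
(316, 106) [0.4426 0.3104 0.022 ]
(334, 278) [0.4357 0.0481 0.022 ]
(461, 90) [0.641  0.3054 0.022 ]
(461, 258) [0.6343 0.0564 0.022 ]
(345, 103) [0.4826 0.3091 0.022 ]
(433, 96) [0.6029 0.3026 0.022 ]
86 [0.5378 0.2252 0.    ] [[338.2, 195.1], [442.7, 188.9], [329.6, 314.7], [357.0, 102.1], [420.8, 98.1]]
88 [0.5406 0.225  0.    ] [[341.4, 196.6], [445.8, 186.9], [336.8, 316.1], [357.1, 103.3], [420.8, 96.9]]
90 [0.5434 0.225  0.    ] [[344.6, 198.0], [448.9, 184.8], [344.0, 317.3], [357.2, 104.4], [420.8, 95.8]]
92 [0.5462 0.225  0.    ] [[347.9, 199.3], [451.9, 182.6], [351.3, 318.2], [357.3, 105.6], [420.7, 94.6]]
94 [0.549  0.2252 0.    ] [[351.2, 200.5], [454.9, 180.3], [358.7, 318.9], [357.5, 106.7], [420.6, 93.5]]
```

View pics/w1c.png

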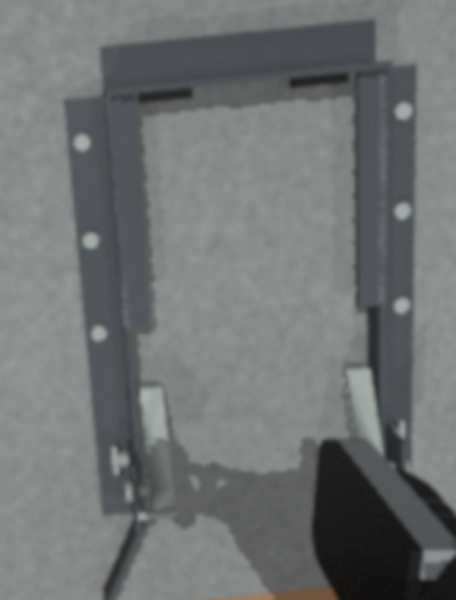

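Request:
{"name": "step_arm", "arguments": {"series": [-0.05,0,0,0.02,-0.11,0.01,0,0.05,-0.17,0.02,0,0.08,-0.23,0.02,0,0.1,-0.29,0.02,0.01,0.13,-0.35,0.02,0.03,0.15,-0.41,0.02,0.05,0.166,-0.47,0.02,0.07,0.166]}}

```text
time: 3.65
tool_pos: [0.3995, -0.2199, 0.3096]
tcp_rot: [-2.523, -1.872, -0.001]
wrist_force: [1.1, 0.6, 0.8]
width: 0.997
grip_force: 0.0
```

The outer runner edges give a bay yaw of about 88.3° and an origin near (0.540, 0.225). Next is a look at the carrier from close by.

```bash
python3 - <<'E'
from h import *
st=monitor.read_state(); p=viewer.read_camera("wrist"); save(p,"w2.png")
print(st["tool_pos"])
for n,z in dict(carrier_handle=.096,carrier_base=.015).items():
    for d in viewer.spot_point(p,n)[:2]: print(n,d["score"],d["point"],hit(p,d["point"],z,st))
E
```

```text
[ 0.39951636 -0.21994071  0.30964156]
carrier_handle 0.6 [453.4, 219.4] [ 0.51966186 -0.31171516  0.096     ]
carrier_base 0.77 [431.9, 199.9] [ 0.52142043 -0.31257278  0.015     ]
```

View pics/w2.png

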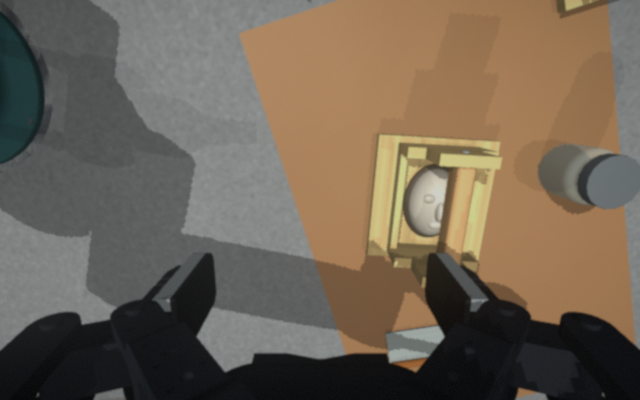

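The carrier shows at (435,200) with its handle at (453,219). The jar is clear at (605,180). I'm moving above the handle.

Request:
{"name": "step_arm", "arguments": {"series": [-0.015,0.045,0.03,0.01,-0.035,0.095,0.07,0.02,-0.053,0.142,0.11,0.02,-0.053,0.142,0.11,0.02,-0.053,0.142,0.11,0.02]}}

```text
time: 4.42
tool_pos: [0.5204, -0.31, 0.2003]
tcp_rot: [-2.541, -1.844, 0.0]
wrist_force: [-0.6, -0.8, 0.3]
width: 1.005
grip_force: 0.0
```

```bash
python3 - <<'E'
from h import *
st=monitor.read_state(); p=viewer.read_camera("wrist"); save(p,"w3.png")
m=R.from_rotvec(st["tcp_rot"]).as_matrix();print(st["tool_pos"],np.degrees(np.arctan2(m[1,0],m[0,0])))
for n,z in dict(carrier_handle=.096,carrier_base=.015).items():
    for d in viewer.spot_point(p,n)[:2]: print(n,d["score"],d["point"],hit(p,d["point"],z,st))
E
```

```text
[ 0.52039183 -0.30999234  0.20028634] 71.95204675592936
carrier_handle 0.58 [319.3, 201.8] [ 0.5180308 -0.3129162  0.096    ]
```

View pics/w3.png

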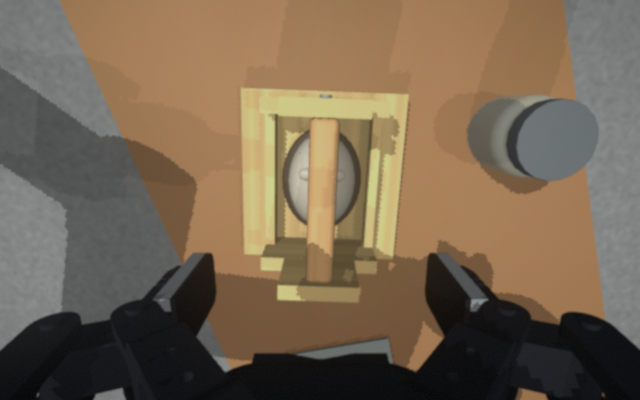

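From above, the handle runs from (324,119) to (319,281). It is centred between the fingers and turned about 2° clockwise. I'm going down and gripping.

Request:
{"name": "step_arm", "arguments": {"series": [-0.003,0,0.04,0.035,-0.003,0,0.08,0.035,-0.003,0,0.105,0.035,-0.003,0,0.118,0.035,-0.003,0,0.122,0.035,-0.003,0,0.122,0.035], "gripper": 1}}

```text
time: 5.32
tool_pos: [0.5194, -0.3156, 0.0802]
tcp_rot: [2.575, 1.796, 0.001]
wrist_force: [1.2, -0.4, -0.3]
width: 0.997
grip_force: 0.0
```

Request:
{"name": "step_arm", "arguments": {"series": [0,0,0,0,0,0,0,0,0,0,0,0,0,0,0,0,0,0,0,0,0,0,0,0], "gripper": 0, "newtons": 40}}

```text
time: 6.08
tool_pos: [0.5191, -0.3154, 0.079]
tcp_rot: [2.576, 1.796, 0.001]
wrist_force: [1.5, -0.4, 0.5]
width: 0.226
grip_force: 42.8
```

Request:
{"name": "step_arm", "arguments": {"series": [0,0,-0.02,0,0,0,-0.045,0,0.03,-0.01,-0.045,-0.05,0.075,-0.025,-0.045,-0.12,0.125,-0.04,-0.045,-0.2,0.175,-0.055,-0.045,-0.28,0.21,-0.066,-0.045,-0.323,0.225,-0.07,-0.045,-0.323]}}

```text
time: 7.08
tool_pos: [0.5288, -0.0774, 0.1228]
tcp_rot: [-2.25, -2.188, 0.003]
wrist_force: [-0.3, 0.2, -9.3]
width: 0.228
grip_force: 41.2
```

Request:
{"name": "step_arm", "arguments": {"series": [0,0,0,0,0,0,0,0]}}

```text
time: 7.32
tool_pos: [0.5304, -0.0807, 0.1235]
tcp_rot: [2.255, 2.187, -0.002]
wrist_force: [0.5, -0.0, -8.3]
width: 0.23
grip_force: 41.2
```

```bash
python3 - <<'E'
from h import *
st=monitor.read_state(); p=viewer.read_camera("wrist"); save(p,"w4.png")
m=R.from_rotvec(st["tcp_rot"]).as_matrix();print(st["tool_pos"],np.degrees(np.arctan2(m[1,0],m[0,0])),m[:,2])
for y in(88.3,):
    a=np.radians(y);X=np.array([np.cos(a),np.sin(a),0]);Y=np.array([-X[1],X[0],0]);o=np.array([.540,.225,0])
    for q in((-.19,.0765,.022),(-.19,-.0765,.022),(.08,.044,.018),(.08,-.044,.018),(-.25,.1,.02),(-.25,-.1,.02)): print(q,proj(p,o+q[0]*X+q[1]*Y+[0,0,q[2]],st).round(1))
for d in viewer.spot_point(p,"bay_stop")[:1]: print(d,hit(p,d["point"],.01,st))
E
```

```text
[ 0.53042959 -0.0807421   0.12353763] 88.25331250560211 [-7.46900406e-04 -7.27009086e-04 -9.99999457e-01]
(-0.19, 0.0765, 0.022) [201.7  21.3]
(-0.19, -0.0765, 0.022) [443.3  21.3]
(0.08, 0.044, 0.018) [ 224.6 -643.2]
(0.08, -0.044, 0.018) [ 422.7 -643.7]
(-0.25, 0.1, 0.02) [176.  118.4]
(-0.25, -0.1, 0.02) [468.7 118.4]
```

View pics/w4.png

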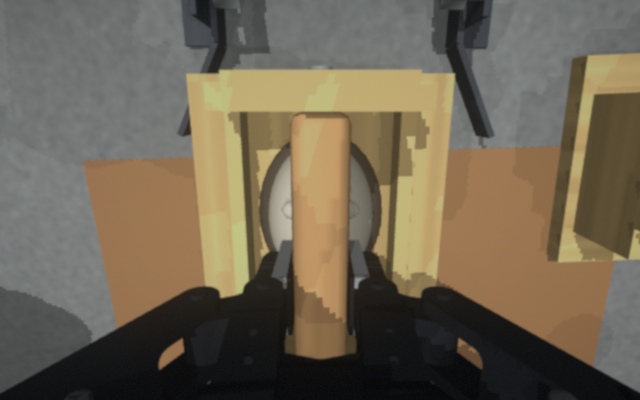

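The mouth's flare tips show at (185,132) and (487,133). The bay's centre is therefore about 14 px (9 mm) to the right of my estimate, so I'll re-fit it from this view and the earlier one.

```bash
python3 - <<'E'
from h import *
st=monitor.read_state(); p=viewer.read_camera("wrist"); g=p["image"].max(2).astype(int)
def runs(r,a,b):
    m=np.r_[0,(g[r,a:b]<88).astype(int),0];d=np.diff(m); return [(a+i,a+j-1) for i,j in zip(np.where(d==1)[0],np.where(d==-1)[0]) if j-i>3]
for r in(3,15,30,45,55,65,90,110,125,132): print(r,runs(r,150,300),runs(r,400,540))
for px,z in(((185,132),.02),((487,133),.02),((185,132),.0),((487,133),.0)): print(px,z,hit(p,px,z,st).round(4))
# earlier view
class S(dict):pass
yaw=np.radians(81.9);m=np.array([[np.cos(yaw),np.sin(yaw),0],[np.sin(yaw),-np.cos(yaw),0],[0,0,-1]])
s1=dict(tool_pos=[.445,.2403,.383],tcp_rot=R.from_matrix(m).as_rotvec())
for n,q,z in(("Lout",(65,98),.004),("Lout",(104,514),.004),("Rout",(415,65),.004),("Rout",(410,462),.004),("Llip",(145,120),.022),("Llip",(155,332),.022),("Rlip",(356,100),.022),("Rlip",(357,307),.022),("bumpL",(140,97),.018),("bumpR",(348,77),.018),("bar",(101,46),.02),("bar",(375,20),.02)):
    print(n,hit(p,(295+q[0]/2.4,70+q[1]/2.4),z,s1).round(4))
E
```

```text
3 [(np.int64(182), np.int64(232)), (np.int64(239), np.int64(264))] [(np.int64(433), np.int64(490))]
15 [(np.int64(183), np.int64(262))] [(np.int64(434), np.int64(489))]
30 [(np.int64(184), np.int64(235)), (np.int64(245), np.int64(265))] [(np.int64(433), np.int64(487))]
45 [(np.int64(186), np.int64(243)), (np.int64(245), np.int64(267))] [(np.int64(432), np.int64(486))]
55 [(np.int64(207), np.int64(237))] [(np.int64(446), np.int64(470))]
65 [(np.int64(203), np.int64(233))] [(np.int64(450), np.int64(469))]
90 [] [(np.int64(459), np.int64(477))]
110 [] [(np.int64(466), np.int64(484))]
125 [(np.int64(181), np.int64(189)), (np.int64(241), np.int64(246))] [(np.int64(472), np.int64(489))]
132 [(np.int64(178), np.int64(190)), (np.int64(242), np.int64(246))] [(np.int64(475), np.int64(491))]
(185, 132) 0.02 [ 0.4378 -0.0314  0.02  ]
(487, 133) 0.02 [ 0.6463 -0.0385  0.02  ]
(185, 132) 0.0 [ 0.4302 -0.0327  0.    ]
(487, 133) 0.0 [ 0.6556 -0.0403  0.    ]
Lout [0.4547 0.2961 0.004 ]
Lout [0.4428 0.0186 0.004 ]
Rout [0.6631 0.2858 0.004 ]
Rout [0.6518 0.0283 0.004 ]
Llip [0.4991 0.2776 0.022 ]
Llip [0.4906 0.1486 0.022 ]
Rlip [0.6214 0.2717 0.022 ]
Rlip [0.6159 0.1472 0.022 ]
bumpL [0.498  0.2908 0.018 ]
bumpR [0.6188 0.2851 0.018 ]
bar [0.479  0.3221 0.02  ]
bar [0.6349 0.3143 0.02  ]
```

Request:
{"name": "step_arm", "arguments": {"series": [-0.004,0.005,0,0.007,-0.008,0.0098,0.01,0.007,-0.008,0.0098,0.025,0.007,-0.008,0.0098,0.036,0.007,-0.008,0.0098,0.041,0.007,-0.008,0.0098,0.043,0.007,-0.008,0.0098,0.043,0.007]}}

```text
time: 8.35
tool_pos: [0.5405, -0.0881, 0.0809]
tcp_rot: [2.262, 2.18, 0.0]
wrist_force: [-0.1, 0.2, -8.4]
width: 0.226
grip_force: 41.2
```

Request:
{"name": "step_arm", "arguments": {"series": [0,0,0.001,0,0,0,0.002,0,0,0,0.002,0]}}

```text
time: 8.72
tool_pos: [0.541, -0.0883, 0.0797]
tcp_rot: [2.261, 2.179, 0.001]
wrist_force: [-0.8, -0.7, -3.6]
width: 0.229
grip_force: 41.9
```

Request:
{"name": "step_arm", "arguments": {"series": [0,0,0,0,0,0,0,0,0,0,-0.001,0], "gripper": 0.4}}

```text
time: 9.1
tool_pos: [0.541, -0.0882, 0.0804]
tcp_rot: [2.261, 2.179, 0.001]
wrist_force: [0.2, 0.1, -0.7]
width: 0.4
grip_force: 0.0
```

```bash
python3 - <<'E'
from h import *
st=monitor.read_state(); p=viewer.read_camera("wrist"); g=p["image"].max(2).astype(int); save(p,"w5.png")
m=R.from_rotvec(st["tcp_rot"]).as_matrix();print(st["tool_pos"],np.degrees(np.arctan2(m[1,0],m[0,0])))
def runs(r,a,b):
    m=np.r_[0,(g[r,a:b]<88).astype(int),0];d=np.diff(m); return [(int(a+i),int(a+j-1)) for i,j in zip(np.where(d==1)[0],np.where(d==-1)[0]) if j-i>3]
for r in(3,12,20,30,40,50,65,90): print(r,runs(r,120,290),runs(r,370,540))
E
```

```text
[ 0.54099561 -0.08822419  0.08044603] 87.8815679517484
3 [(134, 197), (208, 232)] [(436, 504)]
12 [(135, 199), (209, 217)] [(436, 502)]
20 [(136, 206), (209, 218)] [(436, 501)]
30 [(158, 186), (193, 201)] [(453, 483)]
40 [(155, 185), (193, 201)] [(457, 483)]
50 [(152, 181)] [(460, 485)]
65 [(147, 173)] [(466, 490)]
90 [(139, 178)] [(475, 498)]
```

View pics/w5.png

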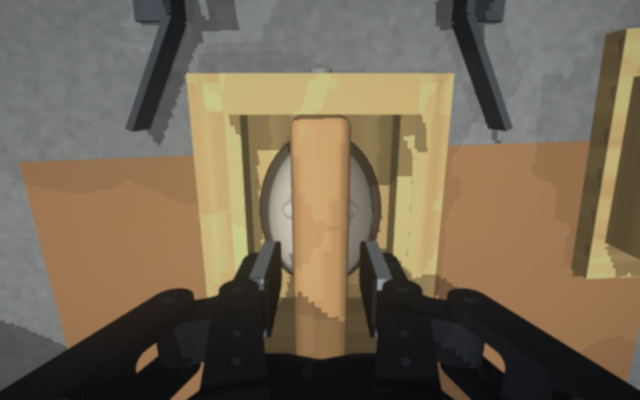

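Centred now: the runners' outer edges mirror about column 319, the handle is at 321 and the front edge is level at row 73. I'm regripping lightly and sliding in.

Request:
{"name": "step_arm", "arguments": {"series": [0,0,0,0,0,0,0,0,0,0,0,0,0,0,0,0], "gripper": 0, "newtons": 20}}

```text
time: 9.65
tool_pos: [0.5408, -0.0882, 0.0801]
tcp_rot: [2.262, 2.179, 0.001]
wrist_force: [0.6, -0.4, 3.5]
width: 0.234
grip_force: 24.3
```

Request:
{"name": "step_arm", "arguments": {"series": [0.003,0,0,0,0.008,0,0,0,0.014,0,0,0,0.02,0,0,0,0.026,0,0,0,0.032,0,0,0,0.036,0,0,0,0.04,0,0,0]}}

```text
time: 10.65
tool_pos: [0.5419, -0.0488, 0.0801]
tcp_rot: [2.261, 2.179, -0.001]
wrist_force: [-0.0, -5.5, 4.8]
width: 0.231
grip_force: 24.6
```

Request:
{"name": "step_arm", "arguments": {"series": [0.005,0,-0.0005,0,0.01,0,-0.0005,0,0.015,0,-0.0005,0,0.02,0,-0.0005,0,0.025,0,-0.0005,0,0.03,0,-0.0005,0]}}

```text
time: 11.4
tool_pos: [0.5428, -0.0178, 0.0801]
tcp_rot: [-2.262, -2.18, 0.0]
wrist_force: [0.3, -4.4, 2.0]
width: 0.232
grip_force: 24.3
```

Request:
{"name": "step_arm", "arguments": {"series": [0.004,0,0,0,0.008,0,0,0,0.012,0,0,0,0.016,0,0,0,0.02,0,0,0,0.024,0,0,0,0.028,0,0,0,0.032,0,0,0]}}

```text
time: 12.4
tool_pos: [0.544, 0.0138, 0.0801]
tcp_rot: [2.262, 2.18, -0.001]
wrist_force: [-0.8, -5.1, 1.4]
width: 0.229
grip_force: 24.1
```

Request:
{"name": "step_arm", "arguments": {"series": [0.004,0,0,0,0.008,0,0,0,0.012,0,0,0,0.016,0,0,0,0.02,0,0,0,0.024,0,0,0,0.028,0,0,0,0.032,0,0,0]}}

```text
time: 13.4
tool_pos: [0.5452, 0.0461, 0.0801]
tcp_rot: [-2.262, -2.18, 0.0]
wrist_force: [0.8, -4.8, -0.0]
width: 0.23
grip_force: 24.1
```

Request:
{"name": "step_arm", "arguments": {"series": [0.005,0,0,0,0.01,0,0,0,0.015,0,0,0,0.02,0,0,0,0.025,0,0,0,0.03,0,0,0,0.035,0,0,0,0.04,0,0,0]}}

```text
time: 14.4
tool_pos: [0.5466, 0.0861, 0.0801]
tcp_rot: [-2.262, -2.18, 0.0]
wrist_force: [-0.0, -3.9, -0.6]
width: 0.229
grip_force: 23.9
```

Request:
{"name": "step_arm", "arguments": {"series": [0.005,0,0,0,0.01,0,0,0,0.015,0,0,0,0.02,0,0,0,0.025,0,0,0,0.03,0,0,0,0.035,0,0,0,0.04,0,0,0]}}

```text
time: 15.4
tool_pos: [0.5481, 0.1261, 0.0801]
tcp_rot: [-2.262, -2.18, 0.0]
wrist_force: [0.3, -3.0, -0.7]
width: 0.23
grip_force: 23.8
```

```bash
python3 - <<'E'
from h import *
for c in("top","scene"):
    p=viewer.read_camera(c)
    for n,z in dict(carrier_handle=.096,carrier_base=.015,bay_stop=.01).items():
        for d in viewer.spot_point(p,n)[:3]: print(c,n,round(d["score"],2),d["point"],hit(p,d["point"],z).round(4))
E
```

```text
top carrier_handle 0.86 [320.3, 135.4] [ 0.799  -0.0504  0.096 ]
top carrier_handle 0.78 [261.5, 208.4] [0.5572 0.1265 0.096 ]
top carrier_base 0.67 [324.3, 143.4] [ 0.8034 -0.0654  0.015 ]
top carrier_base 0.63 [464.6, 244.5] [ 0.468  -0.5214  0.015 ]
top carrier_base 0.57 [265.7, 213.5] [0.5581 0.1222 0.015 ]
top bay_stop 0.76 [213.9, 213.1] [0.5573 0.2926 0.01  ]
scene carrier_handle 0.73 [267.2, 225.6] [ 0.8047 -0.0535  0.096 ]
scene carrier_handle 0.72 [358.4, 215.2] [0.5776 0.1504 0.096 ]
scene carrier_base 0.93 [272.0, 243.4] [ 0.7897 -0.0534  0.015 ]
scene carrier_base 0.79 [358.0, 228.7] [0.5466 0.1301 0.015 ]
scene bay_stop 0.64 [398.2, 250.2] [0.564  0.3018 0.01  ]
```

Request:
{"name": "step_arm", "arguments": {"series": [0.006,0,0,0,0.012,0,0,0,0.018,0,0,0,0.024,0,0,0,0.03,0,0,0,0.036,0,0,0,0.042,0,0,0,0.048,0,0,0]}}

```text
time: 16.8
tool_pos: [0.5499, 0.1742, 0.0801]
tcp_rot: [-2.262, -2.18, 0.0]
wrist_force: [-0.4, -2.9, -3.5]
width: 0.228
grip_force: 23.6
```

Request:
{"name": "step_arm", "arguments": {"series": [0.0015,0,0,0,0.003,0,0,0,0.0045,0,0,0,0.006,0,0,0,0.0075,0,0,0,0.009,0,0,0,0.0105,0,0,0,0.012,0,0,0]}}

```text
time: 17.8
tool_pos: [0.5504, 0.1858, 0.0801]
tcp_rot: [-2.262, -2.18, 0.0]
wrist_force: [0.1, -2.2, -4.2]
width: 0.231
grip_force: 23.4
```

Request:
{"name": "step_arm", "arguments": {"series": [0.001,0,0,0,0.002,0,0,0,0.003,0,0,0,0.004,0,0,0,0.005,0,0,0,0.006,0,0,0,0.007,0,0,0,0.008,0,0,0]}}

```text
time: 18.8
tool_pos: [0.5507, 0.1938, 0.0801]
tcp_rot: [-2.262, -2.18, 0.0]
wrist_force: [-0.6, -1.7, -6.1]
width: 0.231
grip_force: 23.3
```

Request:
{"name": "step_arm", "arguments": {"series": [0.001,0,0.0002,0,0.002,0,0.0004,0,0.003,0,0.0004,0,0.004,0,0.0004,0,0.005,0,0.0004,0,0.006,0,0.0004,0]}}

```text
time: 19.55
tool_pos: [0.5513, 0.1998, 0.0801]
tcp_rot: [2.262, 2.18, 0.001]
wrist_force: [-0.1, -3.4, -1.8]
width: 0.233
grip_force: 23.8
```

Request:
{"name": "step_arm", "arguments": {"series": [0.001,0,0,0,0.002,0,0,0,0.003,0,0,0,0.004,0,0,0]}}

```text
time: 20.05
tool_pos: [0.5514, 0.2037, 0.0801]
tcp_rot: [2.262, 2.18, 0.001]
wrist_force: [0.6, -4.4, 1.6]
width: 0.225
grip_force: 24.1
```

Request:
{"name": "step_arm", "arguments": {"series": [0.001,0,0,0,0.002,0,0,0,0.003,0,0,0]}}

```text
time: 20.42
tool_pos: [0.5515, 0.2067, 0.0801]
tcp_rot: [2.262, 2.18, 0.0]
wrist_force: [-0.5, -4.5, 2.8]
width: 0.231
grip_force: 24.3
```

Request:
{"name": "step_arm", "arguments": {"series": [0.001,0,-0.0003,0,0.002,0,-0.0003,0]}}

```text
time: 20.68
tool_pos: [0.5513, 0.2088, 0.0801]
tcp_rot: [2.262, 2.18, 0.0]
wrist_force: [0.6, -4.6, 1.5]
width: 0.231
grip_force: 24.2
```

Request:
{"name": "step_arm", "arguments": {"series": [0.001,0,0,0,0.002,0,0,0]}}

```text
time: 20.92
tool_pos: [0.5514, 0.2107, 0.0801]
tcp_rot: [2.262, 2.18, -0.0]
wrist_force: [0.3, -7.8, 1.1]
width: 0.225
grip_force: 24.3
```

Request:
{"name": "step_arm", "arguments": {"series": [0.0003,0,0,0,0.0003,0,0,0]}}

```text
time: 21.18
tool_pos: [0.5514, 0.2107, 0.0801]
tcp_rot: [2.262, 2.18, -0.001]
wrist_force: [-0.3, -4.7, 1.7]
width: 0.232
grip_force: 24.3
```

```bash
python3 - <<'E'
from h import *
st=monitor.read_state();print(st["tool_pos"],st["wrist_force"])
p=viewer.read_camera("top"); im=p["image"][170:265,190:340,::-1]
cv2.imwrite("pics/t2.png",cv2.resize(im,None,fx=5,fy=5,interpolation=cv2.INTER_CUBIC))
for n,z in dict(carrier_handle=.096,bay_stop=.01).items():
    for d in viewer.spot_point(p,n)[:3]: print(n,round(d["score"],2),d["point"],hit(p,d["point"],z).round(4))
E
```

```text
[0.55139073 0.2107043  0.08011552] [-0.34955153 -4.73278941  1.67264371]
carrier_handle 0.7 [324.5, 138.4] [ 0.789 -0.064  0.096]
carrier_handle 0.6 [231.1, 209.7] [0.5514 0.2197 0.096 ]
bay_stop 0.96 [215.5, 214.2] [0.5538 0.2871 0.01  ]
```

Request:
{"name": "step_arm", "arguments": {"series": [0.0005,0,0,0,0.001,0,0,0]}}

```text
time: 21.58
tool_pos: [0.5514, 0.2108, 0.0802]
tcp_rot: [2.26, 2.18, -0.003]
wrist_force: [-0.3, -10.1, 3.7]
width: 0.226
grip_force: 24.5
```

The carrier has stalled at y=0.2108 with the force rising, so it is home. Now I'll draw it back gently.

Request:
{"name": "step_arm", "arguments": {"series": [-0.001,0,0,0,-0.002,0,0,0,-0.003,0,0,0,-0.004,0,0,0,-0.005,0,0,0,-0.006,0,0,0,-0.007,0,0,0,-0.0075,0,0,0]}}

```text
time: 22.58
tool_pos: [0.5511, 0.2045, 0.0801]
tcp_rot: [-2.262, -2.18, -0.0]
wrist_force: [0.2, 3.6, -0.7]
width: 0.229
grip_force: 24.0
```

Request:
{"name": "step_arm", "arguments": {"series": [-0.001,0,0,0,-0.002,0,0,0]}}

```text
time: 22.82
tool_pos: [0.5511, 0.2024, 0.0801]
tcp_rot: [-2.262, -2.18, -0.0]
wrist_force: [-0.3, 2.8, -0.7]
width: 0.235
grip_force: 24.0
```

Request:
{"name": "step_arm", "arguments": {"series": [-0.001,0,0,0,-0.002,0,0,0]}}

```text
time: 23.08
tool_pos: [0.551, 0.2004, 0.0801]
tcp_rot: [2.262, 2.18, 0.0]
wrist_force: [0.4, 4.2, -0.7]
width: 0.226
grip_force: 24.0
```

Request:
{"name": "step_arm", "arguments": {"series": [-0.001,0,0,0,-0.002,0,0,0]}}

```text
time: 23.32
tool_pos: [0.5509, 0.1984, 0.0801]
tcp_rot: [-2.262, -2.18, 0.0]
wrist_force: [0.5, 3.1, 0.2]
width: 0.231
grip_force: 24.0
```

Request:
{"name": "step_arm", "arguments": {"series": [-0.001,0,0,0,-0.002,0,0,0]}}

```text
time: 23.58
tool_pos: [0.5509, 0.1964, 0.0801]
tcp_rot: [-2.262, -2.18, -0.0]
wrist_force: [-0.0, 4.1, 0.1]
width: 0.231
grip_force: 24.0
```

Request:
{"name": "step_arm", "arguments": {"series": [-0.001,0,0,0,-0.002,0,0,0]}}

```text
time: 23.82
tool_pos: [0.5508, 0.1944, 0.0801]
tcp_rot: [2.262, 2.18, 0.0]
wrist_force: [-0.2, 3.0, 0.0]
width: 0.227
grip_force: 24.0
```

Request:
{"name": "step_arm", "arguments": {"series": [-0.001,0,0,0,-0.002,0,0,0]}}

```text
time: 24.08
tool_pos: [0.5507, 0.193, 0.0802]
tcp_rot: [-2.262, -2.179, -0.001]
wrist_force: [-0.1, 6.8, 0.4]
width: 0.229
grip_force: 24.0
```

Request:
{"name": "step_arm", "arguments": {"series": [-0.0004,0,0,0,-0.0006,0,0,0,-0.0006,0,0,0]}}

```text
time: 24.45
tool_pos: [0.5507, 0.193, 0.0802]
tcp_rot: [-2.262, -2.179, -0.002]
wrist_force: [-0.5, 7.7, 0.4]
width: 0.229
grip_force: 24.0
```

It is held at y=0.193, 17.8 mm back, with the force rising above the drag. I'm letting go and withdrawing upward.

Request:
{"name": "step_arm", "arguments": {"series": [0,0,0,0,0,0,0,0,0,0,0,0,0,0,0,0], "gripper": 0.6}}

```text
time: 24.95
tool_pos: [0.5507, 0.1916, 0.08]
tcp_rot: [2.262, 2.18, -0.001]
wrist_force: [-0.8, -0.5, -1.2]
width: 0.6
grip_force: 0.0
```

Request:
{"name": "step_arm", "arguments": {"series": [0,0,-0.01,0,0,0,-0.03,0,0,0,-0.06,0,0,0,-0.1,0,0,0,-0.15,0,0,0,-0.2,0,0,0,-0.2,0,0,0,-0.2,0]}}

```text
time: 25.95
tool_pos: [0.5507, 0.1919, 0.2814]
tcp_rot: [2.261, 2.179, 0.002]
wrist_force: [-1.1, -0.4, -0.6]
width: 0.598
grip_force: 0.0
```

```bash
python3 - <<'E'
from h import *
st=monitor.read_state();print(st["tool_pos"],st["wrist_force"])
p=viewer.read_camera("wrist"); save(p,"w6.png")
for n,z in dict(carrier_handle=.096,carrier_base=.015,bay_stop=.01).items():
    for d in viewer.spot_point(p,n)[:3]: print(n,round(d["score"],2),d["point"],hit(p,d["point"],z,st).round(4))
E
```

```text
[0.55072454 0.1919227  0.28136915] [-1.11634425 -0.4070469  -0.5987071 ]
carrier_handle 0.67 [320.0, 170.4] [0.5502 0.1971 0.096 ]
carrier_base 0.91 [321.9, 158.4] [0.5524 0.1965 0.015 ]
bay_stop 0.9 [321.0, 69.0] [0.5549 0.2953 0.01  ]
```

View pics/w6.png

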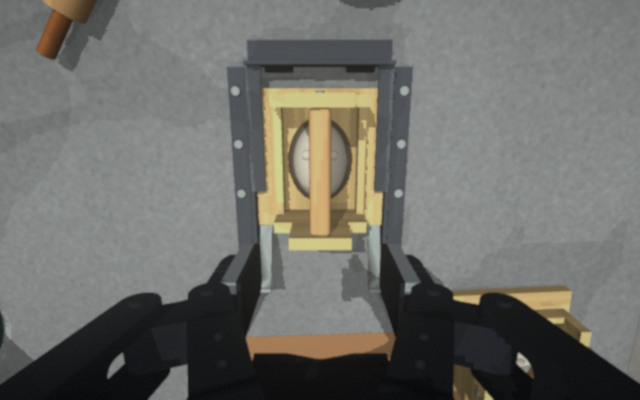

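The carrier sits in the bay with its rear edge at about row 226. Both catch noses, at (265,228) and (375,228), are behind that edge, and the hand is clear.

```bash
python3 -c "
from h import *
print(job.finish_job())"
```

```text
the job is handed in; nothing more can be done
None
```

The carrier is parked in the bay with both catches behind it. It was drawn back lightly until it bore on them and then released, and the job is handed in at about 26 s, though the peak wrist reading at the stop was 10.1 N including drag.

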